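# Line up the turned candlesticks on the drying plank

## Robot

A 7-joint arm with a two-finger parallel gripper is mounted at the origin on the work surface. World frame = base frame: x ahead of the robot, y to its left, z up, the work surface at z = 0. Lengths are in m, angles in rad, forces in N, time in s.
With the tool pointing down it reaches from about 0.4 to 0.9 m from the base axis. Payload 5.5 kg.
Tool frame: the origin (TCP) lies midway between the tips of the shut fingers; the grasp point (between the pads) lies 19 mm behind it; z points along the fingers, y is the line along which they close (so a half turn about z gives the same grasp; the last joint's range is limited). The gripper opens to 85 mm and grips with 20 to 120 N. Pads are 22 mm wide; open, the fingers measure 114 mm over their backs; the gripper's body (76 mm by 85 mm) begins 54 mm behind the grasp point. The pads swing forward as they close: fully open they stand 13 mm farther back than shut.
Start: joints at [-1.026, 0.501, -0.427, 1.55, 0.221, 1.138, -0.21], TCP at [0.181, 0.624, 0.231] pointing down, gripper open.
Joint ranges: [-2.88, 2.88], [-0.31, 2.03], [-1.54, 1.56], [0.2, 2.42], [-1.41, 4.55], [0.19, 2.02], [-2.57, 2.57]. Speed limits (rad/s): [2.57, 2.57, 3.14, 3.14, 3.14, 3.14, 3.14].

## Interface

Orientations are given as a unit quaternion [w, x, y, z].
In Python, from bench import robot gives the robot as it stands.
- The arm moves only by the tool carry_out, never from a script. Its argument "steps" is a list of rows, each an object of numbers: "dx", "dy", "dz": the shift along the world's x, y, z in mm; "yaw": the turn about the world's z in rad. A call has 1 to 10 rows; each row is the pose to reach, as a shift and turn from the pose commanded when the call began; what a row does not reach only later rows make up. A row lasts 1/12 s, in which the tool goes at most 41.7 mm and 7.16 degrees, less where a joint would pass 70% of its speed; a pose out of reach is approached as far as the arm can. A call with a gripper value outside its range is refused whole. "jaw" is the closure, from 0 (fully open) to 1 (shut), set as the call begins (left out, the last holds). The fingers move at their own pace and stop on an object; the grip force is fixed at half the most. Time passes only in rows, so rows that repeat a pose let the fingers close. It gives the time, the measured TCP pose, the force, the opening and the grip force at its end, in the units of the state.
- robot.read_state(): the state, without advancing time (a new reading comes with each control period).
- robot.read_camera(name): name is "scene" or "top" or "wrist"; returns the picture (384x512x3 uint8, red, green, blue); there is no depth.
- robot.camera_model(name): a dict with "vertical_fov" (degrees; the focal length in pixels is half the picture's height over the tangent of half this angle, whatever the lens; pixels are square), "cx", "cy" (the principal point, pixels), "rvec" (rotation vector, rad) and "tvec" (3), from world to camera coordinates, as OpenCV has them; the wrist camera has in their place "hand_eye" (4x4, takes a point from camera to tool coordinates, whose origin is the TCP and whose axes are the flange's). Camera axes: x right, y down, z forward; pixel columns grow to the right and rows downward; lengths in m; the calibration is good to about 2 mm. The wrist camera is an equidistant fisheye: a pixel r from the principal point sees the ray r / f radians off the axis. A picture is of the moment at which its call begins: read the wrist's pose just before it. camera_model takes no time and is no camera call.
- robot.job_done(): hands the job in; it is judged then, once.
The state is a dict: "t": time; "qpos": joint angles; "qd": joint speeds; "joint_efforts": joint torques, N m; "eef_pos": TCP position; "eef_rot": TCP orientation; "wrist_force": force on the tool from outside, world axes, zero at the start; "ft_torque": the same for the moment, N m; "width": finger opening in m; "finger_force": force on a finger pad.
Only numpy, scipy, OpenCV 4.12 (cv2) and the standard library are available. Lean on these libraries where they do the work, as an engineer would, in place of code of your own. Each camera call takes 0.05 s, during which the arm holds its last target. There are 200 camera calls.

## Task

The freshly sanded candlesticks go on the drying plank: stand one centred on each cork pad, in order of height, with the tallest next to the wooden end block and the shortest at the far end of the row. Leave all four standing upright, and do not push or knock over the wax jar.

Things in the scene. Friction and masses are not known exactly. Their poses are not given: they have to be found in the camera images.
- candlestick_50: the shortest of four turned wooden candlesticks, all of one dark brown wood, loose and upright: 50 mm tall, round foot 40 mm across, slim neck, the top 28 mm a plain round cup 26 mm across to grip (round brass socket showing flat on its top). Origin at the centre of its underside; z up.
- candlestick_68: the second shortest of four turned wooden candlesticks, all of one dark brown wood, loose and upright: 68 mm tall, round foot 48 mm across, slim neck, the top 28 mm a plain round cup 32 mm across to grip (round brass socket showing flat on its top). Origin at the centre of its underside; z up.
- candlestick_86: the second tallest of four turned wooden candlesticks, all of one dark brown wood, loose and upright: 86 mm tall, round foot 56 mm across, slim neck, the top 28 mm a plain round cup 38 mm across to grip (round brass socket showing flat on its top). Origin at the centre of its underside; z up.
- candlestick_104: the tallest of four turned wooden candlesticks, all of one dark brown wood, loose and upright: 104 mm tall, round foot 64 mm across, slim neck, the top 28 mm a plain round cup 44 mm across to grip (round brass socket showing flat on its top). Origin at the centre of its underside; z up.
- pad_1: fixed round cork pad, 72 mm across and 3 mm thick, an outer pad of the row (four pads, about 100 mm apart) along the white-painted drying plank (500 by 110 by 12 mm). Origin at the centre of its underside, on the plank's top 12 mm above the table, so a candlestick on it stands 15 mm above the table.
- pad_2: fixed round cork pad, 72 mm across and 3 mm thick, next to pad_1 in the row (four pads, about 100 mm apart) along the white-painted drying plank (500 by 110 by 12 mm). Origin at the centre of its underside, on the plank's top 12 mm above the table, so a candlestick on it stands 15 mm above the table.
- pad_3: fixed round cork pad, 72 mm across and 3 mm thick, between pad_2 and pad_4 in the row (four pads, about 100 mm apart) along the white-painted drying plank (500 by 110 by 12 mm). Origin at the centre of its underside, on the plank's top 12 mm above the table, so a candlestick on it stands 15 mm above the table.
- pad_4: fixed round cork pad, 72 mm across and 3 mm thick, the outer pad at the other end of the row (four pads, about 100 mm apart) along the white-painted drying plank (500 by 110 by 12 mm). Origin at the centre of its underside, on the plank's top 12 mm above the table, so a candlestick on it stands 15 mm above the table.
- end_block: fixed mid-brown wooden block, 28 mm along the plank, 100 mm across it and 50 mm tall, standing on one end of the plank, about 75 mm (in the plane) from the nearest pad's centre; it may be at either end of the row (the other end has only a flat steel strap). Origin at the centre of its underside; x runs across the plank.
- wax_jar: amber glass jar with a metal cap, 64 mm across and 80 mm tall, loose and upright on the table beside the work; to be left alone. Origin at the centre of its underside, z up.

How it is judged:
By the outcome, as a careful person would: the job done as asked, in the order asked, and still so for the second after the job is handed in, with the robot touching nothing.
It also fails if it takes over 96 s, if anything falls off the work surface, if the arm or the gripper's body presses on something with over 40 N, if the wrist force passes 120 N, or if a joint passes its speed limit or range.

## Working session

There is one attempt and no reset: what is moved stays moved. The work goes in short steps, Python scripts to look and compute and a tool call to move; the robot and the scene stay as the last step left them, time stands still between calls to the robot, and variables do not carry over. Pictures are saved under pics/ and viewed, at most 14 in all, crops included, and the job is handed in when it is done.

Besides the shell and the picture viewer there is one more tool, called after "Request:" as a command line: name --argument value ..., lists and objects as JSON in quotes. carry_out: Moves the arm, as the interface text tells. Its arguments: {"type":"object","properties":{"steps":{"type":"array"},"jaw":{"type":"number"}},"required":["steps"]}

```bash
mkdir -p pics
python3 - <<'E'
from bench import robot
import cv2,numpy as np
s=robot.read_state();print(s)
for n in("top","scene"):
    im=robot.read_camera(n);cv2.imwrite(f"pics/{n}0.png",im[:,:,::-1]);print(robot.camera_model(n))
print(robot.camera_model("wrist"))
E
```

```text
{'t': 0.0, 'qpos': array([-1.02580847,  0.50186275, -0.42679351,  1.55143018,  0.22081475,
        1.13829078, -0.21031515]), 'qd': array([ 0.00122117, -0.00129129, -0.00172984, -0.00150616, -0.00048967,
        0.00177829, -0.00028321]), 'joint_efforts': array([ 5.68933192e-04, -5.69521379e+01, -5.81649989e+00, -2.80938166e+01,
        1.05624719e-02,  1.19016669e-02,  1.47966136e-05]), 'eef_pos': array([0.18060351, 0.62369732, 0.23025845]), 'eef_rot': array([-1.66259194e-04,  1.40406399e-01,  9.90093486e-01, -9.51151155e-04]), 'wrist_force': array([ 0.62060339, -0.40324576,  0.15584625]), 'ft_torque': array([-0.00817499, -0.00306733,  0.01246167]), 'finger_force': 0.0, 'width': 0.08525542636938173}
{'vertical_fov': 56.29570126525129, 'cx': 252.34757393393232, 'cy': 187.6702008502113, 'rvec': array([ 2.16922945, -2.16156371,  0.08198224]), 'tvec': array([0.09257811, 0.56261099, 0.79449451])}
{'vertical_fov': 51.89369738571665, 'cx': 257.1701257115518, 'cy': 189.531748645587, 'rvec': array([ 1.81143237,  1.99838663, -0.59437759]), 'tvec': array([-0.01632196, -0.45238846,  1.41006897])}
{'vertical_fov': 65.70646984690485, 'cx': 255.6213929193145, 'cy': 189.07819010997386, 'hand_eye': array([[-5.08121059e-04, -9.61085109e-01, -2.76251979e-01,
         7.05194682e-02],
       [ 9.99999113e-01, -1.48220358e-04, -1.32367642e-03,
        -7.64200622e-04],
       [ 1.23121952e-03, -2.76252406e-01,  9.61084331e-01,
        -1.41543180e-01],
       [ 0.00000000e+00,  0.00000000e+00,  0.00000000e+00,
         1.00000000e+00]])}
```

View pics/top0.png

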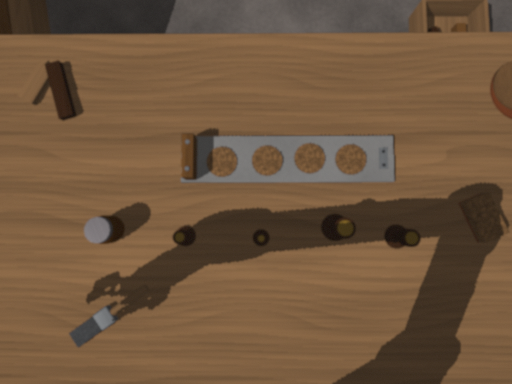

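View pics/scene0.png

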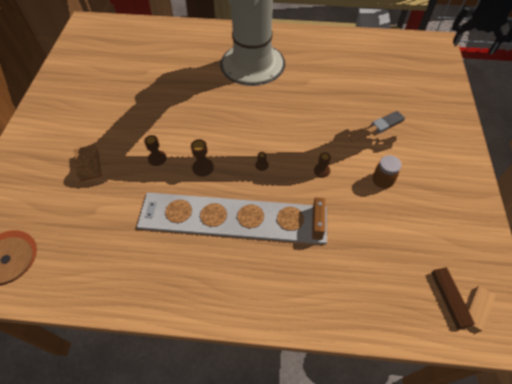

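Top view: the sockets are at about (181,237), (262,238), (345,228) and (412,237). The pads are at (223,161), (267,160), (310,157) and (351,159), with the end block at the left (188,156) and the jar at (100,230). Scene view: from left to right the sticks look like 86, 104, 50 and 68. Next I'll measure them.

```bash
cat > h.py <<'E'
import numpy as np,cv2
from scipy.spatial.transform import Rotation as R
from bench import robot
def cam(n):
    m=robot.camera_model(n);f=192/np.tan(np.radians(m["vertical_fov"])/2)
    if n!="wrist":
        Rm=R.from_rotvec(m["rvec"]).as_matrix();return m,f,Rm.T,-Rm.T@m["tvec"]
    s=robot.read_state();q=s["eef_rot"];T=np.eye(4);T[:3,:3]=R.from_quat(np.r_[q[1:],q[0]]).as_matrix();T[:3,3]=s["eef_pos"]
    T=T@m["hand_eye"];return m,f,T[:3,:3],T[:3,3]
def ray(c,n,u,v):
    m,f,Rw,o=c;a=np.array([u-m["cx"],v-m["cy"]])
    if n=="wrist":
        r=np.hypot(*a);th=r/f;d=np.r_[a/max(r,1e-9)*np.sin(th),np.cos(th)]
    else: d=np.r_[a/f,1]
    return Rw@d,o
def onz(c,n,u,v,z):
    d,o=ray(c,n,u,v);return o+d*(z-o[2])/d[2]
def proj(c,n,p):
    m,f,Rw,o=c;x=Rw.T@(np.asarray(p)-o)
    if n=="wrist":
        r=np.hypot(x[0],x[1]);k=f*np.arctan2(r,x[2])/max(r,1e-9);return x[0]*k+m["cx"],x[1]*k+m["cy"]
    return x[0]/x[2]*f+m["cx"],x[1]/x[2]*f+m["cy"]
def blobs(mask,amin):
    n,l,s,c=cv2.connectedComponentsWithStats(mask.astype(np.uint8))
    return [(c[i],s[i]) for i in range(1,n) if s[i,4]>amin]
E
python3 - <<'E'
from h import *
for n in("top","scene"):
    c=cam(n);print(n,c[3],proj(c,n,[.181,.624,.231]),proj(c,n,[0,0,0]))
c=cam("top");im=cv2.imread("pics/top0.png")
hsv=cv2.cvtColor(im,cv2.COLOR_BGR2HSV)
for u,v in[(181,237),(262,238),(345,228),(412,237)]: print(im[v-2:v+3:2,u-2:u+3:2].tolist())
g=(hsv[...,0]>18)&(hsv[...,0]<35)&(hsv[...,1]>100)&(hsv[...,2]>45)
for b in blobs(g[200:260],8): print("brass",b[0]+[0,200],b[1])
for (u,v),h in zip([(181,237),(262,238),(345,228),(412,237)],[.068,.05,.104,.086]):print(h,onz(c,"top",u,v,h))
sub=hsv[138:182,206:375];cork=(sub[...,1]>80)
for b in blobs(cork,200):
    u,v=b[0]+[206,138];print("pad",u,v,b[1],onz(c,"top",u,v,.015))
for u,v in[(188,156)]:print("block",onz(c,"top",u,v,.062))
print("jar",onz(c,"top",98,230,.08))
E
```

```text
top [0.48593324 0.08012788 0.84485014] (np.float64(-71.49701493905292), np.float64(405.3044427452682)) (np.float64(294.1638503565204), np.float64(441.7939578186505))
scene [1.13838813 0.13361301 0.93778263] (np.float64(470.652159091877), np.float64(52.43629389139085)) (np.float64(252.6026673253042), np.float64(62.93752674946411))
[[[23, 53, 67], [22, 52, 67], [21, 44, 56]], [[22, 52, 66], [25, 53, 67], [21, 47, 59]], [[27, 53, 67], [23, 52, 66], [19, 43, 54]]]
[[[25, 52, 66], [22, 51, 64], [18, 34, 44]], [[23, 55, 70], [21, 54, 69], [21, 40, 51]], [[22, 52, 65], [23, 50, 64], [17, 32, 42]]]
[[[25, 55, 67], [25, 52, 68], [24, 53, 67]], [[23, 54, 67], [24, 53, 66], [26, 54, 67]], [[23, 53, 67], [24, 53, 67], [24, 52, 67]]]
[[[21, 49, 62], [21, 50, 62], [23, 50, 61]], [[25, 52, 64], [23, 51, 63], [24, 52, 63]], [[19, 50, 62], [20, 49, 62], [25, 50, 62]]]
brass [344.67980296 227.74384236] [337  20  17  16 203]
brass [179.07042254 236.8028169 ] [175  32  10  10  71]
brass [411.43548387 237.5483871 ] [406  32  12  12 124]
brass [260.63157895 237.92105263] [258  35   7   7  38]
0.068 [0.45130289 0.24710598 0.068     ]
0.05 [0.44923301 0.07249018 0.05      ]
0.104 [ 0.47285309 -0.0964799   0.104     ]
0.086 [ 0.4545633  -0.23926151  0.086     ]
pad 309.30547550432277 157.78818443804033 [ 89   6  30  29 694] [ 0.63383076 -0.03790748  0.015     ]
pad 350.47008547008545 158.97150997150996 [130   7  30  29 702] [ 0.63116249 -0.13350973  0.015     ]
pad 221.57452966714905 161.16787264833573 [  1   9  30  29 691] [0.62555614 0.16714876 0.015     ]
pad 266.88252148997134 160.0186246418338 [ 46   8  31  29 698] [0.62842619 0.06107516 0.015     ]
block [0.62912503 0.23690247 0.062     ]
jar [0.46573909 0.4225589  0.08      ]
```

Request:
carry_out --steps '[{"dx": 27, "dy": -30, "yaw": -0.12}, {"dx": 54, "dy": -60, "yaw": -0.24}, {"dx": 81, "dy": -90, "yaw": -0.36}, {"dx": 108, "dy": -120, "yaw": -0.48}, {"dx": 135, "dy": -150, "yaw": -0.6}, {"dx": 162, "dy": -180, "yaw": -0.72}, {"dx": 189, "dy": -210, "yaw": -0.84}, {"dx": 216, "dy": -240, "yaw": -0.96}, {"dx": 243, "dy": -270, "yaw": -1.08}, {"dx": 270, "dy": -300, "yaw": -1.2}]' --jaw 0

```text
$.steps[0]: bad value
```

Request:
carry_out --steps '[{"dx": 5, "dy": -40, "yaw": -0.09}, {"dx": 10, "dy": -80, "yaw": -0.09}, {"dx": 15, "dy": -120, "yaw": -0.09}, {"dx": 20, "dy": -160, "yaw": -0.09}, {"dx": 22, "dy": -200, "yaw": -0.09}, {"dx": 22, "dy": -240, "yaw": -0.09}, {"dx": 22, "dy": -280, "yaw": -0.09}, {"dx": 22, "dy": -320, "yaw": -0.09}, {"dx": 22, "dy": -360, "yaw": -0.09}, {"dx": 22, "dy": -400, "yaw": -0.09}]'

```text
$.steps[0]: bad value
```

Request:
carry_out --steps '[{"dx": 0, "dy": -20}, {"dx": 0, "dy": -20}, {"dx": 0, "dy": -20}]'

```text
$.steps[0]: bad value
```

Run:
```python
from h import *
s=robot.read_state();print(s["t"],s["eef_pos"],s["eef_rot"],s["qpos"])
im=robot.read_camera("wrist");cv2.imwrite("pics/w1.png",im[:,:,::-1])
c=cam("wrist")
for p in([.4728,-.0965,.104],[.4545,-.2393,.086],[.449,.0725,.05],[.6284,.061,.015],[.6338,-.038,.015],[.6255,.167,.015],[.631,-.1335,.015]):print(p,proj(c,"wrist",p))
```

```text
0.1 [0.18059449 0.62376156 0.23037958] [-1.53447049e-04  1.40392763e-01  9.90095512e-01 -8.52311024e-04] [-1.02583291  0.50173169 -0.42680869  1.55133976  0.22079015  1.13830352
 -0.21029698]
[0.4728, -0.0965, 0.104] (np.float64(-0.24952327853441147), np.float64(380.54953982582776))
[0.4545, -0.2393, 0.086] (np.float64(-24.98064044041874), np.float64(365.38776881424883))
[0.449, 0.0725, 0.05] (np.float64(43.69225479232978), np.float64(363.8449341835727))
[0.6284, 0.061, 0.015] (np.float64(89.73922909054014), np.float64(402.44164564295227))
[0.6338, -0.038, 0.015] (np.float64(65.31019930621457), np.float64(400.5318414338866))
[0.6255, 0.167, 0.015] (np.float64(121.3284478862249), np.float64(404.2181394602826))
[0.631, -0.1335, 0.015] (np.float64(43.5542691891211), np.float64(396.4934946183562))
```

View pics/w1.png

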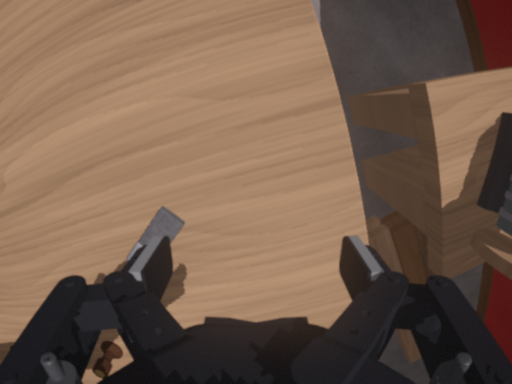

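The moves were refused, so the arm is still at the start. The view shows the fingers at (150,270) and (360,260) over the table edge. I'll retry with every key filled in.

Request:
carry_out --steps '[{"dx": 27, "dy": -30, "dz": 0, "yaw": -0.12}, {"dx": 54, "dy": -60, "dz": 0, "yaw": -0.24}, {"dx": 81, "dy": -90, "dz": 0, "yaw": -0.36}, {"dx": 108, "dy": -120, "dz": 0, "yaw": -0.48}, {"dx": 135, "dy": -150, "dz": 0, "yaw": -0.6}, {"dx": 162, "dy": -180, "dz": 0, "yaw": -0.72}, {"dx": 189, "dy": -210, "dz": 0, "yaw": -0.84}, {"dx": 216, "dy": -240, "dz": 0, "yaw": -0.96}, {"dx": 243, "dy": -270, "dz": 0, "yaw": -1.08}, {"dx": 270, "dy": -300, "dz": 0, "yaw": -1.2}]' --jaw 0

```text
t: 0.98
eef_pos: [0.4516, 0.3226, 0.2313]
eef_rot: [-0.0, 0.677, 0.736, 0.0]
wrist_force: [0.1, 0.5, -0.3]
width: 0.0855
finger_force: 0.0
```

Request:
carry_out --steps '[{"dx": 5, "dy": -40, "dz": 0, "yaw": -0.09}, {"dx": 10, "dy": -80, "dz": 0, "yaw": -0.09}, {"dx": 15, "dy": -120, "dz": 0, "yaw": -0.09}, {"dx": 20, "dy": -160, "dz": 0, "yaw": -0.09}, {"dx": 22, "dy": -200, "dz": 0, "yaw": -0.09}, {"dx": 22, "dy": -240, "dz": 0, "yaw": -0.09}, {"dx": 22, "dy": -280, "dz": 0, "yaw": -0.09}, {"dx": 22, "dy": -320, "dz": 0, "yaw": -0.09}, {"dx": 22, "dy": -360, "dz": 0, "yaw": -0.09}, {"dx": 22, "dy": -400, "dz": 0, "yaw": -0.09}]'

```text
t: 1.82
eef_pos: [0.4721, -0.0774, 0.2314]
eef_rot: [-0.0, 0.707, 0.707, 0.0]
wrist_force: [0.5, 0.1, 0.2]
width: 0.0852
finger_force: 0.0
```

Request:
carry_out --steps '[{"dx": 0, "dy": -20, "dz": 0, "yaw": 0}, {"dx": 0, "dy": -20, "dz": 0, "yaw": 0}, {"dx": 0, "dy": -20, "dz": 0, "yaw": 0}]'

```text
t: 2.07
eef_pos: [0.4723, -0.0969, 0.2312]
eef_rot: [-0.0, 0.709, 0.706, -0.0]
wrist_force: [-0.2, 0.1, -0.4]
width: 0.0853
finger_force: 0.0
```

Run:
```python
from h import *
s=robot.read_state();print(s["t"],s["eef_pos"],s["eef_rot"],s["qpos"])
im=robot.read_camera("wrist");cv2.imwrite("pics/w2.png",im[:,:,::-1])
c=cam("wrist")
for p in([.4728,-.0965,.104],[.4545,-.2393,.086],[.449,.0725,.05],[.6284,.061,.015],[.6338,-.038,.015],[.6255,.167,.015],[.631,-.1335,.015]):print(p,proj(c,"wrist",p))
```

```text
2.0667 [ 0.47234471 -0.09691116  0.23117328] [-1.47335333e-04  7.08665087e-01  7.05545012e-01 -9.83441272e-05] [-0.04680336  0.16945303  0.21538912  1.97824416 -0.04290241  0.99851245
  0.1844377 ]
[0.4728, -0.0965, 0.104] (np.float64(256.7980268656671), np.float64(182.0824596030993))
[0.4545, -0.2393, 0.086] (np.float64(241.313332743613), np.float64(295.7627832949878))
[0.449, 0.0725, 0.05] (np.float64(234.2637868077157), np.float64(17.954444176909192))
[0.6284, 0.061, 0.015] (np.float64(380.59330221508617), np.float64(43.16435754086956))
[0.6338, -0.038, 0.015] (np.float64(383.46885935153756), np.float64(119.94429055771815))
[0.6255, 0.167, 0.015] (np.float64(374.1643853868778), np.float64(-30.82442373397015))
[0.631, -0.1335, 0.015] (np.float64(375.76836834850224), np.float64(192.13027363784136))
```

View pics/w2.png

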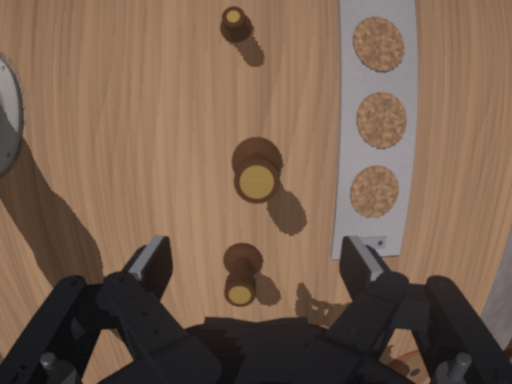

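The wrist view agrees with the predictions to about 2 px: the 104 socket is at (257,182), the 86 at (240,295), the 50 at (233,16), and the pads at (378,44), (381,120) and (374,191). Next I descend on the 104 and grip it.

Request:
carry_out --steps '[{"dx": 0, "dy": 0, "dz": -40, "yaw": 0}, {"dx": 0, "dy": 0, "dz": -80, "yaw": 0}, {"dx": 0, "dy": 0, "dz": -110, "yaw": 0}, {"dx": 0, "dy": 0, "dz": -135, "yaw": 0}, {"dx": 0, "dy": 0, "dz": -155, "yaw": 0}, {"dx": 0, "dy": 0, "dz": -164, "yaw": 0}, {"dx": 0, "dy": 0, "dz": -164, "yaw": 0}]'

```text
t: 2.7
eef_pos: [0.4711, -0.0936, 0.0653]
eef_rot: [-0.002, 0.707, 0.708, -0.001]
wrist_force: [-0.2, -0.2, -0.3]
width: 0.0851
finger_force: 0.0
```

Request:
carry_out --steps '[{"dx": 0, "dy": 0, "dz": 0, "yaw": 0}, {"dx": 0, "dy": 0, "dz": 0, "yaw": 0}, {"dx": 0, "dy": 0, "dz": 0, "yaw": 0}, {"dx": 0, "dy": 0, "dz": 0, "yaw": 0}, {"dx": 0, "dy": 0, "dz": 0, "yaw": 0}, {"dx": 0, "dy": 0, "dz": 0, "yaw": 0}, {"dx": 0, "dy": 0, "dz": 0, "yaw": 0}, {"dx": 0, "dy": 0, "dz": 0, "yaw": 0}]' --jaw 1

```text
t: 3.37
eef_pos: [0.4738, -0.0957, 0.0689]
eef_rot: [0.001, 0.707, 0.707, 0.001]
wrist_force: [-1.7, 0.5, 6.4]
width: 0.0427
finger_force: 60.1
```

Run:
```python
from h import *
im=cv2.imread("pics/w2.png")
# pose when w2 was taken
s=dict(eef_pos=np.array([0.47234471,-0.09691116,0.23117328]),eef_rot=np.array([-1.47e-4,.708665,.705545,-9.8e-5]))
robot.read_state=lambda:s
c=cam("wrist")
hsv=cv2.cvtColor(im,cv2.COLOR_BGR2HSV)
m=(hsv[...,1]>80);m[:,:345]=0;m[:,415:]=0;m[235:]=0
for b in blobs(m,600):
    if b[1][2]<60:print("pad",b[0],b[1],onz(c,"wrist",*b[0],.015))
b=(hsv[...,0]>18)&(hsv[...,1]>140)&(hsv[...,2]>90)
for k in blobs(b,60):print(k, [onz(c,"wrist",*k[0],h)[:2] for h in(.05,.086,.104)])
```

```text
pad [378.11420205  43.4363104 ] [ 354   18   50   53 2049] [0.62521854 0.05801716 0.015     ]
pad [381.14258464 119.59132093] [ 357   93   49   55 2097] [ 0.63051783 -0.03994148  0.015     ]
pad [373.96461126 191.13780161] [ 351  166   47   51 1865] [ 0.62798955 -0.13433309  0.015     ]
```

Request:
carry_out --steps '[{"dx": 0, "dy": 0, "dz": 30, "yaw": 0}, {"dx": 0, "dy": 0, "dz": 65, "yaw": 0}, {"dx": 20, "dy": 30, "dz": 70, "yaw": 0}, {"dx": 40, "dy": 64, "dz": 70, "yaw": 0}, {"dx": 60, "dy": 98, "dz": 70, "yaw": 0}, {"dx": 80, "dy": 132, "dz": 70, "yaw": 0}, {"dx": 100, "dy": 166, "dz": 70, "yaw": 0}, {"dx": 120, "dy": 200, "dz": 70, "yaw": 0}, {"dx": 138, "dy": 235, "dz": 70, "yaw": 0}, {"dx": 150, "dy": 262, "dz": 70, "yaw": 0}]'

```text
t: 4.2
eef_pos: [0.624, 0.1703, 0.1381]
eef_rot: [-0.0, 0.707, 0.707, 0.001]
wrist_force: [1.6, 0.1, -1.7]
width: 0.0428
finger_force: 61.9
```

Request:
carry_out --steps '[{"dx": 0, "dy": 0, "dz": 0, "yaw": 0}, {"dx": 0, "dy": 0, "dz": 0, "yaw": 0}, {"dx": 0, "dy": 0, "dz": 0, "yaw": 0}, {"dx": 0, "dy": 0, "dz": 0, "yaw": 0}]'

```text
t: 4.53
eef_pos: [0.6224, 0.1642, 0.1374]
eef_rot: [0.0, 0.708, 0.706, -0.001]
wrist_force: [-0.5, -1.0, -2.1]
width: 0.0427
finger_force: 62.0
```

Run:
```python
from h import *
c=cam("wrist");s=robot.read_state();print(s["t"],s["eef_pos"],s["eef_rot"],s["width"])
im=robot.read_camera("wrist");cv2.imwrite("pics/w3.png",im[:,:,::-1])
im=robot.read_camera("top");cv2.imwrite("pics/t3.png",im[:,:,::-1])
for p in([.6255,.167,.015],[.623,.165,.015]):print(proj(c,"wrist",p))
print(proj(c,"wrist",s["eef_pos"]+[0,0,.037]))
```

```text
4.5333 [0.62237502 0.16423142 0.13742679] [ 3.17321179e-04  7.08213310e-01  7.05998210e-01 -5.77953700e-04] 0.04266754527880429
(np.float64(259.87175481571524), np.float64(178.9212304909586))
(np.float64(257.14668682448513), np.float64(181.0413433400575))
(np.float64(256.70148567058357), np.float64(280.23650264497456))
```

View pics/w3.png

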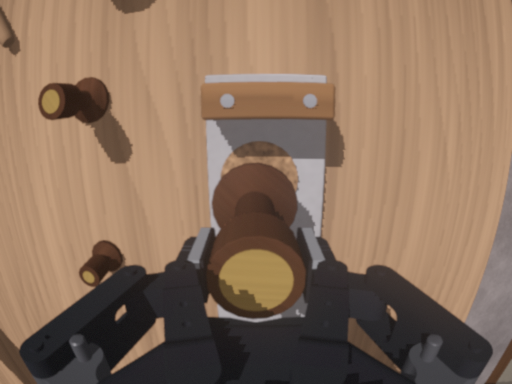

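View pics/t3.png

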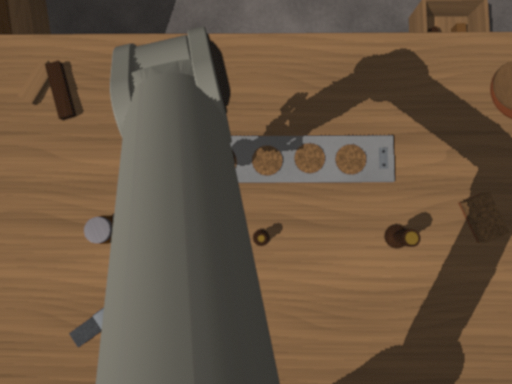

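Wrist: the socket is at (257,281), predicted (257,280), so the stick sits at the TCP. The pad arc shows behind the foot with its top at (260,142), and the end block is at (268,100). The top view is mostly hidden by the arm. Next I fit the pad's rim arc on its plane.

```bash
cat >> h.py <<'E'
from scipy.optimize import least_squares
def setpose(p,q):
    robot.read_state=lambda:dict(eef_pos=np.array(p),eef_rot=np.array(q))
def padfit(im,c,guess,show=True):
    """rim of a cork pad near guess: outermost edge (white->cork) along radial rays, back-projected to z=.015, circle r=36 mm"""
    hsv=cv2.cvtColor(im,cv2.COLOR_BGR2HSV);m=cv2.medianBlur((hsv[...,1]>75).astype(np.uint8),3)
    P=[]
    for a in np.arange(0,360,3):
        e=np.array([np.cos(np.radians(a)),np.sin(np.radians(a)),0]);g=np.r_[guess,.015]
        rs=np.arange(.046,.026,-.0004);v=[]
        for r in rs:
            u,w=np.round(proj(c,"wrist",g+r*e)).astype(int)
            v.append(m[w,u] if 0<=u<512 and 0<=w<384 else 9)
        v=np.array(v)
        k=np.flatnonzero(v==1)
        if len(k) and k[0]>3 and (v[:k[0]]==0).all() and v[k[0]:k[0]+4].all(): P.append((g+rs[k[0]]*e)[:2])
    P=np.array(P)
    f=least_squares(lambda x:np.hypot(*(P-x).T)-.036,guess,loss="soft_l1",f_scale=.001)
    print("pad",f.x.round(4),len(P),"rms mm",(np.sqrt(np.mean(f.fun**2))*1e3).round(2));return f.x
E
python3 - <<'E'
from h import *
setpose([.4723447,-.0969112,.2311733],[-1.47e-4,.708665,.705545,-9.8e-5]);c=cam("wrist");im=cv2.imread("pics/w2.png")
for g in([.6265,.0595],[.632,-.039],[.6295,-.134]):padfit(im,c,g)
setpose([0.62237502,0.16423142,0.13742679],[3.17e-4,.708213,.705998,-5.78e-4]);c=cam("wrist");im=cv2.imread("pics/w3.png")
padfit(im,c,[.624,.166])
E
```

```text
pad [0.6265 0.0586] 120 rms mm 1.06
pad [ 0.6319 -0.0402] 120 rms mm 1.07
pad [ 0.6291 -0.1352] 120 rms mm 1.18
pad [0.6243 0.1648] 78 rms mm 1.7
```

Request:
carry_out --steps '[{"dx": 2, "dy": 0, "dz": -20, "yaw": 0}, {"dx": 2, "dy": 0, "dz": -36, "yaw": 0}, {"dx": 2, "dy": 0, "dz": -46, "yaw": 0}, {"dx": 2, "dy": 0, "dz": -52, "yaw": 0}, {"dx": 2, "dy": 0, "dz": -54, "yaw": 0}, {"dx": 2, "dy": 0, "dz": -54, "yaw": 0}, {"dx": 2, "dy": 0, "dz": -54, "yaw": 0}]'

```text
t: 5.22
eef_pos: [0.6248, 0.1659, 0.0841]
eef_rot: [0.0, 0.708, 0.706, 0.0]
wrist_force: [-1.9, -1.0, 2.6]
width: 0.0421
finger_force: 62.5
```

Request:
carry_out --steps '[{"dx": 0, "dy": 0, "dz": 0, "yaw": 0}, {"dx": 0, "dy": 0, "dz": 0, "yaw": 0}, {"dx": 0, "dy": 0, "dz": 0, "yaw": 0}, {"dx": 0, "dy": 0, "dz": 0, "yaw": 0}, {"dx": 0, "dy": 0, "dz": 0, "yaw": 0}, {"dx": 0, "dy": 0, "dz": 0, "yaw": 0}, {"dx": 0, "dy": 0, "dz": 0, "yaw": 0}, {"dx": 0, "dy": 0, "dz": 0, "yaw": 0}]' --jaw 0

```text
t: 5.88
eef_pos: [0.6247, 0.1664, 0.0833]
eef_rot: [-0.0, 0.707, 0.707, 0.0]
wrist_force: [0.2, -0.3, -0.6]
width: 0.0855
finger_force: 0.0
```

Request:
carry_out --steps '[{"dx": 0, "dy": 0, "dz": 20, "yaw": 0}, {"dx": 0, "dy": 0, "dz": 50, "yaw": 0}, {"dx": 0, "dy": 0, "dz": 90, "yaw": 0}, {"dx": 0, "dy": -15, "dz": 120, "yaw": 0}, {"dx": 0, "dy": -55, "dz": 120, "yaw": 0}, {"dx": 0, "dy": -80, "dz": 120, "yaw": 0}, {"dx": 0, "dy": -80, "dz": 120, "yaw": 0}, {"dx": 0, "dy": -80, "dz": 120, "yaw": 0}]'

```text
t: 6.55
eef_pos: [0.6249, 0.0835, 0.2037]
eef_rot: [0.0, 0.709, 0.705, -0.0]
wrist_force: [-0.6, 1.1, -0.3]
width: 0.0854
finger_force: 0.0
```

Run:
```python
from h import *
c=cam("wrist");s=robot.read_state();print(s["t"],s["eef_pos"],s["eef_rot"],s["width"])
im=robot.read_camera("wrist");cv2.imwrite("pics/w4.png",im[:,:,::-1])
print(proj(c,"wrist",[.624,.165,.119]),proj(c,"wrist",[.624,.165,.015]))
hsv=cv2.cvtColor(im,cv2.COLOR_RGB2HSV)
b=(hsv[...,0]>19)&(hsv[...,1]>150)&(hsv[...,2]>80)
for k in blobs(b,100):print(k, onz(c,"wrist",*k[0],.119))
```

```text
6.55 [0.62489631 0.08353235 0.20372518] [ 4.55390822e-04  7.09043159e-01  7.05164937e-01 -6.15912903e-05] 0.08535389607982745
(np.float64(254.59856238747426), np.float64(89.74894999021167)) (np.float64(255.02875225026614), np.float64(94.5433444485596))
```

View pics/w4.png

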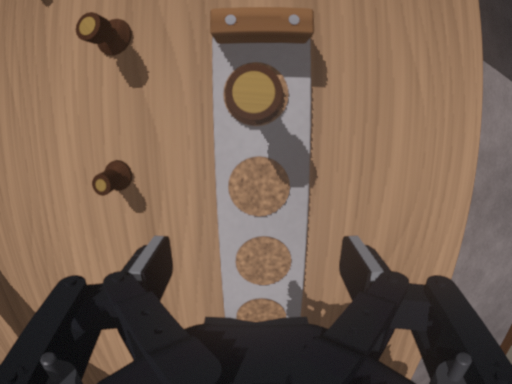

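The 104 stands on its pad, with its socket at (253,92). A cork sliver shows at its right side (287,88), so I'll measure the offset. I'll also re-measure pad 2 at (259,186) and pad 3 at (264,260).

Run:
```python
from h import *
setpose([0.62489631,0.08353235,0.20372518],[4.55e-4,.709043,.705165,-6.2e-5]);c=cam("wrist");im=cv2.imread("pics/w4.png")
for g in([.624,.165],[.6265,.0595],[.632,-.039]):padfit(im,c,g)
hsv=cv2.cvtColor(im,cv2.COLOR_BGR2HSV);v=hsv[...,2]
print("row92",im[92,214:300:2].tolist())
print("col254",im[40:136:2,254].tolist())
print("socket",onz(c,"wrist",253.5,92.5,.119))
```

```text
pad [0.6247 0.1666] 120 rms mm 1.46
pad [0.6277 0.0601] 120 rms mm 1.14
pad [ 0.633  -0.0385] 120 rms mm 1.23
row92 [[154, 152, 158], [155, 153, 159], [156, 154, 160], [155, 153, 158], [147, 147, 155], [82, 96, 120], [47, 60, 84], [45, 58, 81], [46, 58, 82], [62, 95, 122], [75, 122, 150], [75, 123, 151], [74, 123, 151], [75, 123, 151], [75, 123, 151], [76, 124, 152], [76, 123, 151], [76, 124, 152], [75, 123, 152], [76, 124, 152], [75, 124, 152], [75, 124, 152], [75, 124, 152], [75, 124, 152], [75, 125, 153], [76, 125, 154], [76, 125, 154], [76, 125, 154], [76, 126, 154], [76, 126, 154], [66, 106, 134], [46, 61, 85], [45, 57, 81], [44, 55, 80], [46, 58, 79], [73, 96, 124], [84, 109, 141], [114, 121, 136], [152, 150, 156], [153, 150, 156], [154, 151, 156], [154, 151, 156], [153, 151, 156]]
col254 [[34, 46, 64], [48, 55, 68], [80, 80, 86], [81, 81, 87], [82, 82, 87], [82, 81, 86], [82, 82, 87], [82, 81, 87], [82, 82, 87], [82, 81, 87], [83, 83, 89], [60, 69, 83], [43, 57, 81], [42, 56, 80], [42, 55, 80], [51, 74, 99], [73, 120, 149], [75, 125, 153], [76, 126, 155], [74, 124, 153], [76, 126, 154], [76, 127, 155], [76, 125, 153], [76, 125, 154], [75, 125, 154], [76, 126, 155], [75, 124, 152], [74, 122, 150], [76, 124, 152], [76, 123, 151], [76, 124, 153], [76, 125, 153], [74, 121, 148], [74, 122, 150], [77, 124, 152], [76, 124, 152], [68, 107, 133], [49, 62, 85], [47, 57, 80], [48, 57, 78], [43, 51, 67], [45, 53, 70], [51, 60, 75], [78, 81, 91], [93, 91, 97], [142, 140, 145], [157, 155, 159], [157, 155, 160]]
socket [0.6231629 0.1629089 0.119    ]
```

The 104 is within about 2 mm of centre, which is fine. Next is the 86.

Request:
carry_out --steps '[{"dx": -18, "dy": -34, "dz": 0, "yaw": 0}, {"dx": -36, "dy": -68, "dz": 0, "yaw": 0}, {"dx": -54, "dy": -102, "dz": 0, "yaw": 0}, {"dx": -72, "dy": -136, "dz": 0, "yaw": 0}, {"dx": -90, "dy": -170, "dz": 0, "yaw": 0}, {"dx": -108, "dy": -204, "dz": 0, "yaw": 0}, {"dx": -126, "dy": -238, "dz": 0, "yaw": 0}, {"dx": -144, "dy": -272, "dz": 0, "yaw": 0}, {"dx": -162, "dy": -304, "dz": 0, "yaw": 0}, {"dx": -171, "dy": -323, "dz": 0, "yaw": 0}]'

```text
t: 7.43
eef_pos: [0.4518, -0.2389, 0.2032]
eef_rot: [-0.0, 0.708, 0.706, -0.0]
wrist_force: [0.2, -0.7, -0.1]
width: 0.085
finger_force: 0.0
```

Request:
carry_out --steps '[{"dx": 0, "dy": 0, "dz": 0, "yaw": 0}, {"dx": 0, "dy": 0, "dz": 0, "yaw": 0}, {"dx": 0, "dy": 0, "dz": 0, "yaw": 0}, {"dx": 0, "dy": 0, "dz": 0, "yaw": 0}]'

```text
t: 7.77
eef_pos: [0.455, -0.2343, 0.2031]
eef_rot: [-0.0, 0.706, 0.708, 0.0]
wrist_force: [-0.5, 0.2, 0.1]
width: 0.0853
finger_force: 0.0
```

```bash
cat >> h.py <<'E'
def sockets(im,c,hs):
    hsv=cv2.cvtColor(im,cv2.COLOR_RGB2HSV)
    b=(hsv[...,0]>=16)&(hsv[...,1]>118)&(hsv[...,2]>100);b[:,:150]&=True
    b=cv2.morphologyEx(b.astype(np.uint8),cv2.MORPH_OPEN,np.ones((5,5)))
    for k in blobs(b,40):
        if k[1][4]<4000:print("sock",k[0].round(1),k[1][2:],[onz(c,"wrist",*k[0],h)[:2].round(4) for h in hs])
E
python3 - <<'E'
from h import *
c=cam("wrist");s=robot.read_state();print(s["t"],s["eef_pos"],s["eef_rot"])
im=robot.read_camera("wrist");cv2.imwrite("pics/w5.png",im[:,:,::-1])
sockets(im,c,[.086]);print(proj(c,"wrist",[.4535,-.238,.086]))
E
```

```text
7.7667 [ 0.45496124 -0.23433638  0.2030674 ] [-3.34150345e-04  7.06081340e-01  7.08130573e-01  3.49683358e-04]
sock [252.8 189.4] [ 29  28 656] [array([ 0.4517, -0.2397])]
(np.float64(254.79904030171505), np.float64(187.56702973427664))
```

Run:
```python
from h import *
for i in range(6):
    s=robot.read_state();c=cam("wrist");im=robot.read_camera("wrist");print(s["t"],s["eef_pos"].round(4),s["eef_rot"].round(4),s["qpos"].round(4)[:3]);sockets(im,c,[.086])
```

```text
7.8167 [ 0.4548 -0.2345  0.2031] [-3.000e-04  7.061e-01  7.081e-01  3.000e-04] [0.1654 0.2614 0.302 ]
sock [252.9 189.1] [ 29  29 664] [array([ 0.4517, -0.2396])]
7.8667 [ 0.4547 -0.2348  0.2031] [-2.000e-04  7.063e-01  7.080e-01  2.000e-04] [0.1655 0.2614 0.3025]
sock [253.1 188.7] [ 29  28 658] [array([ 0.4516, -0.2396])]
7.9167 [ 0.4545 -0.2352  0.2032] [-2.000e-04  7.065e-01  7.077e-01  1.000e-04] [0.1658 0.2613 0.3029]
sock [253.2 188.5] [ 29  28 660] [array([ 0.4516, -0.2397])]
7.9667 [ 0.4543 -0.2355  0.2032] [-1.000e-04  7.067e-01  7.076e-01  1.000e-04] [0.1661 0.2612 0.3033]
sock [253.6 188. ] [ 29  29 663] [array([ 0.4518, -0.2397])]
8.0167 [ 0.4542 -0.2358  0.2033] [-1.000e-04  7.068e-01  7.074e-01  1.000e-04] [0.1664 0.2611 0.3036]
sock [253.7 187.6] [ 29  28 659] [array([ 0.4518, -0.2396])]
8.0667 [ 0.4541 -0.236   0.2033] [-0.      0.707   0.7072  0.    ] [0.1667 0.2611 0.3038]
sock [253.8 187.5] [ 29  28 657] [array([ 0.4517, -0.2397])]
```

The pose readings are precise but the arm settles slowly. Compared with gripped TCP readings, the wrist view is biased about −2 mm at range and the top view is right, so I'll use the top-view positions and longer settling.

Request:
carry_out --steps '[{"dx": 1, "dy": 0, "dz": -40, "yaw": 0}, {"dx": 1, "dy": 0, "dz": -80, "yaw": 0}, {"dx": 1, "dy": 0, "dz": -110, "yaw": 0}, {"dx": 1, "dy": 0, "dz": -135, "yaw": 0}, {"dx": 1, "dy": 0, "dz": -150, "yaw": 0}, {"dx": 1, "dy": 0, "dz": -154, "yaw": 0}, {"dx": 1, "dy": 0, "dz": -154, "yaw": 0}, {"dx": 1, "dy": 0, "dz": -154, "yaw": 0}, {"dx": 1, "dy": 0, "dz": -154, "yaw": 0}, {"dx": 1, "dy": 0, "dz": -154, "yaw": 0}]'

```text
t: 8.95
eef_pos: [0.4559, -0.2371, 0.0507]
eef_rot: [0.001, 0.707, 0.707, 0.001]
wrist_force: [-0.2, -0.5, -0.8]
width: 0.0852
finger_force: 0.0
```

Request:
carry_out --steps '[{"dx": 0, "dy": 0, "dz": 0, "yaw": 0}, {"dx": 0, "dy": 0, "dz": 0, "yaw": 0}, {"dx": 0, "dy": 0, "dz": 0, "yaw": 0}, {"dx": 0, "dy": 0, "dz": 0, "yaw": 0}, {"dx": 0, "dy": 0, "dz": 0, "yaw": 0}, {"dx": 0, "dy": 0, "dz": 0, "yaw": 0}, {"dx": 0, "dy": 0, "dz": 0, "yaw": 0}, {"dx": 0, "dy": 0, "dz": 0, "yaw": 0}, {"dx": 0, "dy": 0, "dz": 0, "yaw": 0}]' --jaw 1

```text
t: 9.7
eef_pos: [0.4548, -0.2368, 0.0496]
eef_rot: [0.0, 0.708, 0.707, 0.0]
wrist_force: [-1.4, 0.5, 5.4]
width: 0.0363
finger_force: 59.5
```

Request:
carry_out --steps '[{"dx": 0, "dy": 0, "dz": 35, "yaw": 0}, {"dx": 10, "dy": 16, "dz": 60, "yaw": 0}, {"dx": 29, "dy": 50, "dz": 60, "yaw": 0}, {"dx": 48, "dy": 84, "dz": 60, "yaw": 0}, {"dx": 67, "dy": 118, "dz": 60, "yaw": 0}, {"dx": 87, "dy": 152, "dz": 60, "yaw": 0}, {"dx": 107, "dy": 186, "dz": 60, "yaw": 0}, {"dx": 127, "dy": 220, "dz": 60, "yaw": 0}, {"dx": 147, "dy": 254, "dz": 60, "yaw": 0}, {"dx": 165, "dy": 283, "dz": 60, "yaw": 0}]'

```text
t: 10.53
eef_pos: [0.6202, 0.0498, 0.1087]
eef_rot: [-0.0, 0.707, 0.707, 0.0]
wrist_force: [0.2, -0.2, -0.9]
width: 0.0363
finger_force: 60.7
```

Request:
carry_out --steps '[{"dx": 8, "dy": 14, "dz": 0, "yaw": 0}, {"dx": 8, "dy": 14, "dz": 0, "yaw": 0}, {"dx": 8, "dy": 14, "dz": 0, "yaw": 0}, {"dx": 8, "dy": 14, "dz": 0, "yaw": 0}, {"dx": 8, "dy": 14, "dz": 0, "yaw": 0}, {"dx": 8, "dy": 14, "dz": 0, "yaw": 0}, {"dx": 8, "dy": 14, "dz": 0, "yaw": 0}, {"dx": 8, "dy": 14, "dz": 0, "yaw": 0}, {"dx": 8, "dy": 14, "dz": 0, "yaw": 0}, {"dx": 8, "dy": 14, "dz": 0, "yaw": 0}]'

```text
t: 11.37
eef_pos: [0.6277, 0.0602, 0.1095]
eef_rot: [0.0, 0.708, 0.707, 0.0]
wrist_force: [-0.4, -0.0, -1.3]
width: 0.0365
finger_force: 60.6
```

Run:
```python
from h import *
c=cam("wrist");s=robot.read_state();print(s["t"],s["eef_pos"],s["eef_rot"],s["width"])
im=robot.read_camera("wrist");cv2.imwrite("pics/w6.png",im[:,:,::-1])
print("held",proj(c,"wrist",s["eef_pos"]+[0,0,.0365]))
padfit(im,c,[.6265,.059]);sockets(im,c,[.119,s["eef_pos"][2]+.0365])
```

```text
11.3667 [0.62773906 0.06015827 0.10945654] [3.57456237e-05 7.07571093e-01 7.06642152e-01 1.27549302e-04] 0.036455794976021035
held (np.float64(256.7575032157487), np.float64(279.4781493077803))
pad [0.6276 0.0585] 88 rms mm 1.98
sock [246.1  32.6] [  73   67 3942] [array([0.6233, 0.1628]), array([0.6241, 0.1561])]
sock [ 45.2 187.4] [ 13  16 170] [array([0.5097, 0.0928]), array([0.5338, 0.1004])]
sock [259.4 280.1] [  60   48 1977] [array([0.6292, 0.0419]), array([0.6288, 0.0598])]
```

View pics/w6.png

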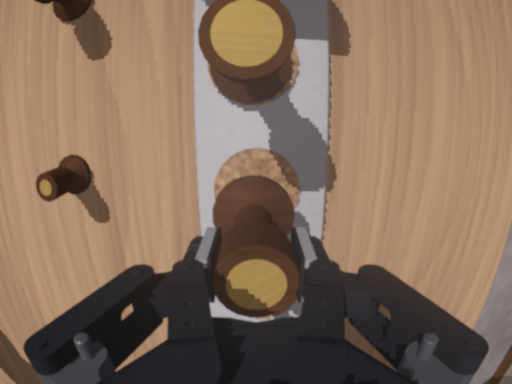

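Picture: the held 86 has its socket at (258,282) and its foot at (254,214), over the pad with centre column about 257. The 104 stands at (247,33). I'm lowering.

Request:
carry_out --steps '[{"dx": 1, "dy": 0, "dz": -15, "yaw": 0}, {"dx": 1, "dy": 0, "dz": -28, "yaw": 0}, {"dx": 1, "dy": 0, "dz": -37, "yaw": 0}, {"dx": 1, "dy": 0, "dz": -42, "yaw": 0}, {"dx": 1, "dy": 0, "dz": -44, "yaw": 0}, {"dx": 1, "dy": 0, "dz": -44, "yaw": 0}, {"dx": 1, "dy": 0, "dz": -44, "yaw": 0}, {"dx": 1, "dy": 0, "dz": -44, "yaw": 0}, {"dx": 1, "dy": 0, "dz": -44, "yaw": 0}, {"dx": 1, "dy": 0, "dz": -44, "yaw": 0}]'

```text
t: 12.25
eef_pos: [0.6288, 0.0604, 0.0653]
eef_rot: [0.0, 0.707, 0.707, 0.0]
wrist_force: [-0.0, 0.1, -0.1]
width: 0.0363
finger_force: 60.7
```

Request:
carry_out --steps '[{"dx": 0, "dy": 0, "dz": 0, "yaw": 0}, {"dx": 0, "dy": 0, "dz": 0, "yaw": 0}, {"dx": 0, "dy": 0, "dz": 0, "yaw": 0}, {"dx": 0, "dy": 0, "dz": 0, "yaw": 0}, {"dx": 0, "dy": 0, "dz": 0, "yaw": 0}, {"dx": 0, "dy": 0, "dz": 0, "yaw": 0}, {"dx": 0, "dy": 0, "dz": 0, "yaw": 0}, {"dx": 0, "dy": 0, "dz": 0, "yaw": 0}]' --jaw 0

```text
t: 12.92
eef_pos: [0.6287, 0.0603, 0.0653]
eef_rot: [0.0, 0.707, 0.707, 0.0]
wrist_force: [-0.1, -0.2, -0.1]
width: 0.0851
finger_force: 0.0
```

Request:
carry_out --steps '[{"dx": 0, "dy": 0, "dz": 20, "yaw": 0}, {"dx": 0, "dy": 0, "dz": 50, "yaw": 0}, {"dx": 0, "dy": 0, "dz": 90, "yaw": 0}, {"dx": 0, "dy": 0, "dz": 115, "yaw": 0}, {"dx": -30, "dy": 20, "dz": 115, "yaw": 0}, {"dx": -60, "dy": 46, "dz": 115, "yaw": 0}, {"dx": -90, "dy": 74, "dz": 115, "yaw": 0}, {"dx": -120, "dy": 102, "dz": 115, "yaw": 0}, {"dx": -140, "dy": 125, "dz": 115, "yaw": 0}, {"dx": -150, "dy": 140, "dz": 115, "yaw": 0}]'

```text
t: 13.75
eef_pos: [0.4752, 0.2034, 0.1804]
eef_rot: [-0.001, 0.706, 0.708, -0.0]
wrist_force: [-0.5, 0.2, -0.9]
width: 0.0852
finger_force: 0.0
```

Run:
```python
from h import *
c=cam("top");im=cv2.imread("pics/top0.png")
for (u,v),h in zip([(179.07,236.8),(260.63,237.92)],[.068,.05]):print(h,onz(c,"top",u,v,h))
print(robot.read_state()["eef_pos"])
```

```text
0.068 [0.45170889 0.25128885 0.068     ]
0.05 [0.44939166 0.07549709 0.05      ]
[0.47516916 0.20344763 0.18036535]
```

Request:
carry_out --steps '[{"dx": -13, "dy": 25, "dz": 0, "yaw": 0}, {"dx": -26, "dy": 50, "dz": 0, "yaw": 0}, {"dx": -26, "dy": 50, "dz": 0, "yaw": 0}, {"dx": -26, "dy": 50, "dz": 0, "yaw": 0}, {"dx": -26, "dy": 50, "dz": 0, "yaw": 0}, {"dx": -26, "dy": 50, "dz": 0, "yaw": 0}, {"dx": -26, "dy": 50, "dz": 0, "yaw": 0}, {"dx": -26, "dy": 50, "dz": 0, "yaw": 0}]'

```text
t: 14.42
eef_pos: [0.4533, 0.2493, 0.1803]
eef_rot: [0.0, 0.708, 0.706, -0.0]
wrist_force: [-1.1, -0.2, 0.3]
width: 0.0855
finger_force: 0.0
```

Run:
```python
from h import *
c=cam("wrist");s=robot.read_state();print(s["t"],s["eef_pos"],s["eef_rot"],s["width"])
im=robot.read_camera("wrist");cv2.imwrite("pics/w7.png",im[:,:,::-1])
sockets(im,c,[.068]);print(proj(c,"wrist",[.4517,.2513,.068]))
```

```text
14.4167 [0.45329337 0.24926127 0.18028253] [ 1.36444780e-04  7.08194659e-01  7.06017210e-01 -6.85768004e-05] 0.08552978563397882
sock [253.8 184.5] [ 23  22 415] [array([0.451 , 0.2497])]
sock [402.7 349.7] [ 19  15 212] [array([0.6503, 0.019 ])]
(np.float64(254.6072630414781), np.float64(182.68761997869126))
```

View pics/w7.png

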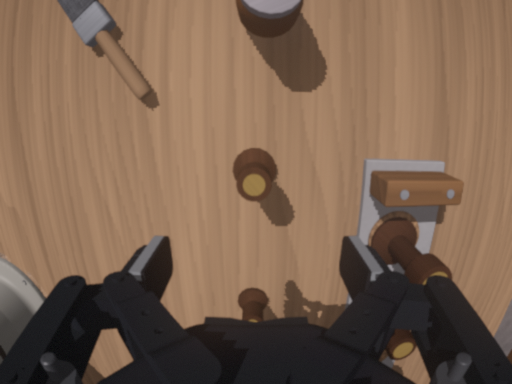

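Picture: the 68's socket is at (254,184), just where the top view predicted within 2 px. The jar at (270,10) is clear, and the 104 and 86 stand at (430,270) and (402,347). Descending.

Request:
carry_out --steps '[{"dx": 0, "dy": 1, "dz": -40, "yaw": 0}, {"dx": 0, "dy": 1, "dz": -80, "yaw": 0}, {"dx": 0, "dy": 1, "dz": -110, "yaw": 0}, {"dx": 0, "dy": 1, "dz": -132, "yaw": 0}, {"dx": 0, "dy": 1, "dz": -144, "yaw": 0}, {"dx": 0, "dy": 1, "dz": -148, "yaw": 0}, {"dx": 0, "dy": 1, "dz": -148, "yaw": 0}, {"dx": 0, "dy": 1, "dz": -148, "yaw": 0}, {"dx": 0, "dy": 1, "dz": -148, "yaw": 0}, {"dx": 0, "dy": 1, "dz": -148, "yaw": 0}]'

```text
t: 15.3
eef_pos: [0.4539, 0.2521, 0.0338]
eef_rot: [0.0, 0.707, 0.707, 0.001]
wrist_force: [0.5, 0.6, 0.0]
width: 0.0854
finger_force: 0.0
```

Request:
carry_out --steps '[{"dx": 0, "dy": 0, "dz": 0, "yaw": 0}, {"dx": 0, "dy": 0, "dz": 0, "yaw": 0}, {"dx": 0, "dy": 0, "dz": 0, "yaw": 0}, {"dx": 0, "dy": 0, "dz": 0, "yaw": 0}, {"dx": 0, "dy": 0, "dz": 0, "yaw": 0}, {"dx": 0, "dy": 0, "dz": 0, "yaw": 0}, {"dx": 0, "dy": 0, "dz": 0, "yaw": 0}, {"dx": 0, "dy": 0, "dz": 0, "yaw": 0}, {"dx": 0, "dy": 0, "dz": 0, "yaw": 0}]' --jaw 1

```text
t: 16.05
eef_pos: [0.4528, 0.2515, 0.0326]
eef_rot: [-0.0, 0.707, 0.707, 0.0]
wrist_force: [-1.2, -0.6, 5.0]
width: 0.0305
finger_force: 59.0
```

Request:
carry_out --steps '[{"dx": 0, "dy": 0, "dz": 38, "yaw": 0}, {"dx": 8, "dy": -15, "dz": 75, "yaw": 0}, {"dx": 18, "dy": -54, "dz": 75, "yaw": 0}, {"dx": 28, "dy": -93, "dz": 75, "yaw": 0}, {"dx": 38, "dy": -132, "dz": 75, "yaw": 0}, {"dx": 48, "dy": -171, "dz": 75, "yaw": 0}, {"dx": 58, "dy": -210, "dz": 75, "yaw": 0}, {"dx": 68, "dy": -249, "dz": 75, "yaw": 0}, {"dx": 77, "dy": -280, "dz": 75, "yaw": 0}, {"dx": 100, "dy": -290, "dz": 75, "yaw": 0}]'

```text
t: 16.88
eef_pos: [0.5498, -0.0463, 0.1067]
eef_rot: [-0.0, 0.71, 0.704, -0.002]
wrist_force: [-0.8, -0.6, -0.9]
width: 0.0303
finger_force: 59.6
```

Request:
carry_out --steps '[{"dx": 30, "dy": 0, "dz": 0, "yaw": 0}, {"dx": 60, "dy": 0, "dz": 0, "yaw": 0}, {"dx": 81, "dy": 0, "dz": -10, "yaw": 0}, {"dx": 81, "dy": 0, "dz": -20, "yaw": 0}, {"dx": 81, "dy": 0, "dz": -30, "yaw": 0}, {"dx": 81, "dy": 0, "dz": -30, "yaw": 0}, {"dx": 81, "dy": 0, "dz": -30, "yaw": 0}, {"dx": 81, "dy": 0, "dz": -30, "yaw": 0}, {"dx": 81, "dy": 0, "dz": -30, "yaw": 0}, {"dx": 81, "dy": 0, "dz": -30, "yaw": 0}]'

```text
t: 17.72
eef_pos: [0.6339, -0.0387, 0.0782]
eef_rot: [0.0, 0.707, 0.707, 0.0]
wrist_force: [-0.1, -0.1, -0.2]
width: 0.0306
finger_force: 59.7
```

Run:
```python
from h import *
c=cam("wrist");s=robot.read_state();print(s["t"],s["eef_pos"],s["eef_rot"],s["width"])
im=robot.read_camera("wrist");cv2.imwrite("pics/w8.png",im[:,:,::-1])
print("held",proj(c,"wrist",s["eef_pos"]+[0,0,.036]))
padfit(im,c,[.6325,-.04]);sockets(im,c,[.101,s["eef_pos"][2]+.036])
```

```text
17.7167 [ 0.63388066 -0.03865537  0.07817875] [3.83690303e-04 7.07462772e-01 7.06750374e-01 4.33533985e-04] 0.03055258547674503
held (np.float64(256.83790335255105), np.float64(278.83232371413294))
pad [ 0.6333 -0.0402] 96 rms mm 2.36
sock [236.1  42.5] [  67   62 3277] [array([0.6258, 0.0566]), array([0.6267, 0.0538])]
sock [ 4.8 70.4] [ 11  18 174] [array([0.5042, 0.0606]), array([0.5186, 0.0573])]
sock [257.4 278.3] [  47   38 1311] [array([ 0.6342, -0.0471]), array([ 0.6341, -0.0384])]
```

View pics/w8.png

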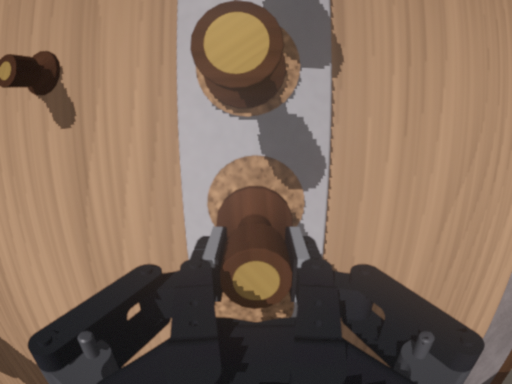

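Picture: the held 68 (socket (257,279), foot centre column about 254) is over pad 3, whose centre column is about 256. The 86 stands on its pad at (237,43). Lowering.

Request:
carry_out --steps '[{"dx": 0, "dy": 0, "dz": -12, "yaw": 0}, {"dx": 0, "dy": 0, "dz": -21, "yaw": 0}, {"dx": 0, "dy": 0, "dz": -27, "yaw": 0}, {"dx": 0, "dy": 0, "dz": -29, "yaw": 0}, {"dx": 0, "dy": 0, "dz": -29, "yaw": 0}, {"dx": 0, "dy": 0, "dz": -29, "yaw": 0}, {"dx": 0, "dy": 0, "dz": -29, "yaw": 0}, {"dx": 0, "dy": 0, "dz": -29, "yaw": 0}, {"dx": 0, "dy": 0, "dz": -29, "yaw": 0}]'

```text
t: 18.52
eef_pos: [0.6339, -0.0387, 0.0479]
eef_rot: [0.0, 0.707, 0.707, 0.0]
wrist_force: [1.2, -0.0, -0.8]
width: 0.0305
finger_force: 59.8
```

Request:
carry_out --steps '[{"dx": 0, "dy": 0, "dz": 0, "yaw": 0}, {"dx": 0, "dy": 0, "dz": 0, "yaw": 0}, {"dx": 0, "dy": 0, "dz": 0, "yaw": 0}, {"dx": 0, "dy": 0, "dz": 0, "yaw": 0}, {"dx": 0, "dy": 0, "dz": 0, "yaw": 0}, {"dx": 0, "dy": 0, "dz": 0, "yaw": 0}, {"dx": 0, "dy": 0, "dz": 0, "yaw": 0}, {"dx": 0, "dy": 0, "dz": 0, "yaw": 0}]' --jaw 0

```text
t: 19.18
eef_pos: [0.6337, -0.0386, 0.0483]
eef_rot: [0.0, 0.707, 0.707, 0.0]
wrist_force: [-0.3, -0.8, -0.0]
width: 0.0854
finger_force: 0.0
```

Request:
carry_out --steps '[{"dx": 0, "dy": 0, "dz": 20, "yaw": 0}, {"dx": 0, "dy": 0, "dz": 50, "yaw": 0}, {"dx": 0, "dy": 0, "dz": 90, "yaw": 0}, {"dx": -25, "dy": 10, "dz": 105, "yaw": 0}, {"dx": -58, "dy": 34, "dz": 105, "yaw": 0}, {"dx": -91, "dy": 58, "dz": 105, "yaw": 0}, {"dx": -124, "dy": 80, "dz": 105, "yaw": 0}, {"dx": -155, "dy": 98, "dz": 105, "yaw": 0}, {"dx": -175, "dy": 109, "dz": 105, "yaw": 0}, {"dx": -184, "dy": 114, "dz": 105, "yaw": 0}]'

```text
t: 20.02
eef_pos: [0.4462, 0.0773, 0.1532]
eef_rot: [-0.001, 0.706, 0.708, -0.0]
wrist_force: [0.2, -0.1, 0.7]
width: 0.0853
finger_force: 0.0
```

Request:
carry_out --steps '[{"dx": 0, "dy": 0, "dz": 0, "yaw": 0}, {"dx": 0, "dy": 0, "dz": 0, "yaw": 0}, {"dx": 0, "dy": 0, "dz": 0, "yaw": 0}, {"dx": 0, "dy": 0, "dz": 0, "yaw": 0}, {"dx": 0, "dy": 0, "dz": 0, "yaw": 0}, {"dx": 0, "dy": 0, "dz": 0, "yaw": 0}]'

```text
t: 20.52
eef_pos: [0.4504, 0.0747, 0.1532]
eef_rot: [0.0, 0.708, 0.706, -0.0]
wrist_force: [0.3, -1.0, -1.4]
width: 0.0855
finger_force: 0.0
```

Run:
```python
from h import *
c=cam("wrist");s=robot.read_state();print(s["t"],s["eef_pos"],s["eef_rot"],s["width"])
im=robot.read_camera("wrist");cv2.imwrite("pics/w9.png",im[:,:,::-1])
sockets(im,c,[.05]);print(proj(c,"wrist",[.4494,.0755,.05]))
```

```text
20.5167 [0.45042715 0.07467861 0.15316832] [ 1.29166161e-04  7.07964565e-01  7.06247938e-01 -8.75094512e-05] 0.0854569659229223
sock [489.6  97.1] [ 28  43 960] [array([0.6886, 0.1706])]
sock [253.5 189.1] [ 16  17 226] [array([0.4479, 0.0735])]
sock [461.  223.4] [ 23  28 506] [array([0.6701, 0.0346])]
(np.float64(255.2295122215489), np.float64(186.8084552961835))
```

The 50 agrees with the top estimate, allowing for the −2 mm wrist bias. Descending.

Request:
carry_out --steps '[{"dx": -1, "dy": 0, "dz": -40, "yaw": 0}, {"dx": -1, "dy": 0, "dz": -75, "yaw": 0}, {"dx": -1, "dy": 0, "dz": -105, "yaw": 0}, {"dx": -1, "dy": 0, "dz": -123, "yaw": 0}, {"dx": -1, "dy": 0, "dz": -132, "yaw": 0}, {"dx": -1, "dy": 0, "dz": -135, "yaw": 0}, {"dx": -1, "dy": 0, "dz": -135, "yaw": 0}, {"dx": -1, "dy": 0, "dz": -135, "yaw": 0}, {"dx": -1, "dy": 0, "dz": -135, "yaw": 0}, {"dx": -1, "dy": 0, "dz": -135, "yaw": 0}]'

```text
t: 21.4
eef_pos: [0.4498, 0.0757, 0.0195]
eef_rot: [0.001, 0.707, 0.707, 0.001]
wrist_force: [0.2, 0.5, 0.2]
width: 0.0854
finger_force: 0.0
```

Request:
carry_out --steps '[{"dx": 0, "dy": 0, "dz": 0, "yaw": 0}, {"dx": 0, "dy": 0, "dz": 0, "yaw": 0}, {"dx": 0, "dy": 0, "dz": 0, "yaw": 0}, {"dx": 0, "dy": 0, "dz": 0, "yaw": 0}, {"dx": 0, "dy": 0, "dz": 0, "yaw": 0}, {"dx": 0, "dy": 0, "dz": 0, "yaw": 0}, {"dx": 0, "dy": 0, "dz": 0, "yaw": 0}, {"dx": 0, "dy": 0, "dz": 0, "yaw": 0}, {"dx": 0, "dy": 0, "dz": 0, "yaw": 0}]' --jaw 1

```text
t: 22.15
eef_pos: [0.4487, 0.0754, 0.0186]
eef_rot: [-0.0, 0.707, 0.707, 0.0]
wrist_force: [-2.1, -0.6, 4.8]
width: 0.0242
finger_force: 58.6
```

Request:
carry_out --steps '[{"dx": 0, "dy": 0, "dz": 35, "yaw": 0}, {"dx": 8, "dy": -20, "dz": 60, "yaw": 0}, {"dx": 20, "dy": -56, "dz": 60, "yaw": 0}, {"dx": 32, "dy": -92, "dz": 60, "yaw": 0}, {"dx": 44, "dy": -128, "dz": 60, "yaw": 0}, {"dx": 56, "dy": -164, "dz": 60, "yaw": 0}, {"dx": 72, "dy": -195, "dz": 60, "yaw": 0}, {"dx": 100, "dy": -209, "dz": 60, "yaw": 0}, {"dx": 135, "dy": -209, "dz": 60, "yaw": 0}, {"dx": 165, "dy": -209, "dz": 50, "yaw": 0}]'

```text
t: 22.98
eef_pos: [0.6165, -0.1366, 0.07]
eef_rot: [0.002, 0.709, 0.705, 0.001]
wrist_force: [1.6, 1.3, 0.5]
width: 0.0246
finger_force: 59.0
```

Request:
carry_out --steps '[{"dx": 17, "dy": 0, "dz": -5, "yaw": 0}, {"dx": 17, "dy": 0, "dz": -10, "yaw": 0}, {"dx": 17, "dy": 0, "dz": -10, "yaw": 0}, {"dx": 17, "dy": 0, "dz": -10, "yaw": 0}, {"dx": 17, "dy": 0, "dz": -10, "yaw": 0}, {"dx": 17, "dy": 0, "dz": -10, "yaw": 0}, {"dx": 17, "dy": 0, "dz": -10, "yaw": 0}, {"dx": 17, "dy": 0, "dz": -10, "yaw": 0}, {"dx": 17, "dy": 0, "dz": -10, "yaw": 0}]'

```text
t: 23.73
eef_pos: [0.6307, -0.1336, 0.0588]
eef_rot: [0.0, 0.707, 0.707, 0.0]
wrist_force: [-0.3, -0.4, -0.5]
width: 0.0241
finger_force: 59.0
```

Run:
```python
from h import *
c=cam("wrist");s=robot.read_state();print(s["t"],s["eef_pos"],s["eef_rot"],s["width"])
im=robot.read_camera("wrist");cv2.imwrite("pics/w10.png",im[:,:,::-1])
print("held",proj(c,"wrist",s["eef_pos"]+[0,0,.032]))
padfit(im,c,[.6295,-.135]);sockets(im,c,[.083,s["eef_pos"][2]+.032])
```

```text
23.7333 [ 0.63068398 -0.13364197  0.0587669 ] [1.68876921e-04 7.07491586e-01 7.06721719e-01 1.98440395e-04] 0.02405196282422498
held (np.float64(256.76078627979336), np.float64(273.78595751358677))
pad [ 0.6307 -0.1361] 84 rms mm 1.85
sock [260.3  47.4] [  52   50 2030] [array([ 0.6321, -0.0408]), array([ 0.632 , -0.0423])]
sock [256.2 275. ] [ 31  28 672] [array([ 0.6305, -0.1392]), array([ 0.6305, -0.1342])]
```

View pics/w10.png

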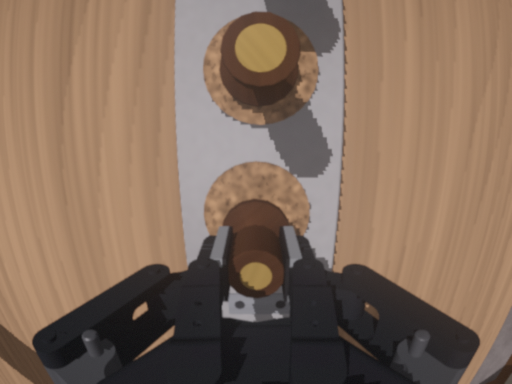

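Picture: the held 50 (socket (256,275)) is over pad 4, centre column about 257. The 68 stands centred on pad 3 at (261,47). Lowering, releasing and retreating.

Request:
carry_out --steps '[{"dx": 0, "dy": 0, "dz": -10, "yaw": 0}, {"dx": 0, "dy": 0, "dz": -18, "yaw": 0}, {"dx": 0, "dy": 0, "dz": -23, "yaw": 0}, {"dx": 0, "dy": 0, "dz": -24, "yaw": 0}, {"dx": 0, "dy": 0, "dz": -24, "yaw": 0}, {"dx": 0, "dy": 0, "dz": -24, "yaw": 0}, {"dx": 0, "dy": 0, "dz": -24, "yaw": 0}, {"dx": 0, "dy": 0, "dz": -24, "yaw": 0}, {"dx": 0, "dy": 0, "dz": -24, "yaw": 0}]'

```text
t: 24.53
eef_pos: [0.6308, -0.1337, 0.0338]
eef_rot: [0.0, 0.707, 0.707, 0.0]
wrist_force: [0.0, 0.2, -0.2]
width: 0.0244
finger_force: 59.1
```

Request:
carry_out --steps '[{"dx": 0, "dy": 0, "dz": 0, "yaw": 0}, {"dx": 0, "dy": 0, "dz": 0, "yaw": 0}, {"dx": 0, "dy": 0, "dz": 0, "yaw": 0}, {"dx": 0, "dy": 0, "dz": 0, "yaw": 0}, {"dx": 0, "dy": 0, "dz": 0, "yaw": 0}, {"dx": 0, "dy": 0, "dz": 0, "yaw": 0}, {"dx": 0, "dy": 0, "dz": 0, "yaw": 0}, {"dx": 0, "dy": 0, "dz": 0, "yaw": 0}]' --jaw 0

```text
t: 25.2
eef_pos: [0.6307, -0.1337, 0.0343]
eef_rot: [0.0, 0.707, 0.707, 0.0]
wrist_force: [-0.2, -0.1, 0.2]
width: 0.0858
finger_force: 0.0
```

Request:
carry_out --steps '[{"dx": 0, "dy": 0, "dz": 20, "yaw": 0}, {"dx": 0, "dy": 0, "dz": 50, "yaw": 0}, {"dx": 0, "dy": 0, "dz": 85, "yaw": 0}, {"dx": 0, "dy": 0, "dz": 120, "yaw": 0}, {"dx": 0, "dy": 0, "dz": 155, "yaw": 0}, {"dx": -20, "dy": -30, "dz": 170, "yaw": 0}, {"dx": -40, "dy": -65, "dz": 170, "yaw": 0}, {"dx": -60, "dy": -95, "dz": 170, "yaw": 0}, {"dx": -80, "dy": -125, "dz": 170, "yaw": 0}, {"dx": -100, "dy": -155, "dz": 170, "yaw": 0}]'

```text
t: 26.03
eef_pos: [0.5296, -0.2899, 0.2048]
eef_rot: [0.0, 0.707, 0.707, 0.0]
wrist_force: [-0.4, 0.0, -0.7]
width: 0.0855
finger_force: 0.0
```

Request:
carry_out --steps '[{"dx": -20, "dy": -30, "dz": 0, "yaw": 0}, {"dx": -40, "dy": -60, "dz": 0, "yaw": 0}, {"dx": -60, "dy": -90, "dz": 0, "yaw": 0}, {"dx": -75, "dy": -110, "dz": 0, "yaw": 0}, {"dx": -75, "dy": -110, "dz": 0, "yaw": 0}, {"dx": -75, "dy": -110, "dz": 0, "yaw": 0}]'

```text
t: 26.53
eef_pos: [0.4539, -0.4007, 0.2045]
eef_rot: [0.0, 0.709, 0.705, -0.0]
wrist_force: [-0.4, 1.6, 0.2]
width: 0.0855
finger_force: 0.0
```

Run:
```python
from h import *
im=robot.read_camera("top")[:,:,::-1];cv2.imwrite("pics/t11.png",im)
cv2.imwrite("pics/t11c.png",cv2.resize(im[110:260,80:430],None,fx=2.2,fy=2.2))
c=cam("top")
for p,h in(([.6256,.1671],.119),([.6284,.0611],.101),([.6338,-.0379],.083),([.6312,-.1335],.065)):
    u,v=proj(c,"top",p+[h]);x,y=int(u),int(v)
    hsv=cv2.cvtColor(im,cv2.COLOR_BGR2HSV)[y-14:y+15,x-14:x+15].astype(int)
    b=im[y-14:y+15,x-14:x+15].astype(int);print((round(u,1),round(v,1)),b[14,4:26:2].tolist())
```

```text
(np.float64(216.4), np.float64(152.7)) [[54, 55, 58], [32, 41, 57], [29, 69, 90], [37, 88, 112], [36, 88, 112], [36, 88, 112], [36, 87, 111], [35, 87, 111], [36, 87, 110], [30, 79, 101], [19, 40, 58]]
(np.float64(267.8), np.float64(153.1)) [[46, 71, 96], [33, 53, 75], [24, 37, 53], [31, 71, 91], [34, 88, 112], [37, 88, 113], [36, 87, 111], [34, 86, 111], [36, 87, 110], [29, 63, 84], [25, 37, 53]]
(np.float64(313.8), np.float64(152.2)) [[27, 39, 60], [21, 32, 49], [21, 33, 52], [27, 57, 78], [35, 85, 110], [33, 87, 110], [38, 88, 112], [34, 85, 108], [28, 59, 77], [24, 36, 53], [39, 46, 53]]
(np.float64(356.3), np.float64(155.0)) [[21, 34, 52], [19, 28, 44], [19, 28, 43], [24, 42, 60], [33, 78, 101], [35, 87, 110], [35, 85, 108], [28, 55, 74], [25, 37, 51], [34, 47, 59], [59, 61, 65]]
```

View pics/t11c.png

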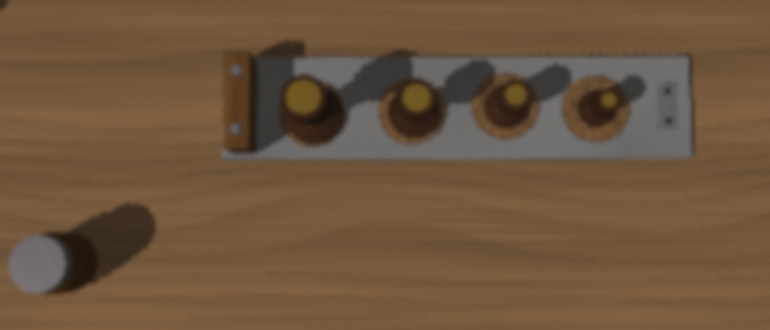

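Picture: all four stand upright in order with the tallest by the block, and the jar is untouched. I'll quantify the centring once.

Run:
```python
from h import *
im=cv2.imread("pics/t11.png").astype(int);c=cam("top")
for p,h in(([.6256,.1671],.119),([.6284,.0611],.101),([.6338,-.0379],.083),([.6312,-.1335],.065)):
    u,v=proj(c,"top",p+[h]);x,y=int(u),int(v);w=im[y-13:y+14,x-13:x+14]
    m=(w[...,1]>2.05*w[...,0])&(w[...,2]>70);k=max(blobs(m,8),key=lambda k:k[1][4])
    q=onz(c,"top",*(k[0]+[x-13,y-13]),h);print(h,k[1][2:],((q[:2]-p)*1e3).round(1))
```

```text
0.119 [ 16  16 211] [-1.8 -1.9]
0.101 [ 13  13 138] [-1.8 -2.3]
0.083 [11 10 83] [-0.7 -0.7]
0.065 [ 7  7 39] [-0.3  0.1]
```

```bash
python3 -c "
from bench import robot
print(robot.job_done())"
```

```text
the job is handed in; nothing more can be done
None
```

The job is handed in: all four candlesticks stand upright on their pads, tallest next to the end block down to shortest at the far end, each within about 3 mm of its pad's centre in the last top-camera picture, with the wax jar untouched; the verdict itself was not shown.

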